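# Set up the bowl-trimming rig

### The job

Set up the trimming rig for the next batch of bowls: turn its numbered sleeve until the 4 stands at the index line, clicked into place, and lay the wooden-handled trimming tool down in the rig's two forks, centred along its handle, with the wire loop on the far side (the side of the rig where the index line is). Set the tool down rather than drop it, and leave the bowls, the plaster mould and the brush where they are.

Things in the scene. Friction and masses are not known exactly. Their poses are not given: they have to be found in the camera images.
- trim_rig: Fixed rig. Grey base 210 (x) by 250 (y) by 12 mm, origin at its underside's centre, z up, +x its far side (yaw within 0.3 rad of the robot's x). On its +y half an aluminium barrel, 92 mm across, leans 30 degrees, upper end towards -x (the robot), with a black numbered sleeve on top. A black index line on the barrel's +x face meets the sleeve's lower edge. On its -y half: the cradle's forks.
- sleeve (a joint): Sleeve angle about the barrel axis, rad. White numerals 0 to 6 stand 0.436 rad (25 deg) apart on its conical skirt; numeral n is at the index line at 0.436 n (4 at 1.745). Grows turning clockwise, seen from its free upper end. A sprung detent pulls it to the nearest number (about 0.1 N m passes it to the next); stops lie just past 0 and 6. Starts at 0, 1 or 2.
- sleeve_grip (a point): On the sleeve's axis, at the height to grip, 134 mm above the bench. z: along the axis, out of the free end, 30 degrees from vertical; x, y turn with the sleeve, x towards numeral 0. Grip: ribbed cylinder, 50 mm diameter, from 28 mm below this point (there the skirt begins, 58 mm wide, growing to 92 mm 28 mm further down) to 24 mm above it. Nothing stands above.
- cradle (a point): Midway between the two forks at slot-floor level, 50 mm above the bench; axes as trim_rig; the tool lies along x. Forks: aluminium plates 10 mm thick, at 45 mm either side along x (80 mm free between), 60 mm wide in y, each with an open-topped slot 24 mm wide, 14 mm deep, above it lips flaring out to 31 mm above the slot floor. Between the forks is only the base plate, 38 mm lower.
- trimming_tool: Loose tool, about 80 g, on the bench right of the rig: straight wooden handle 150 mm long, 18 by 18 mm, brass ferrule and flat steel wire loop 36 mm wide at its +x end. Origin: centre of the handle (9 mm above what it lies on); x runs along the handle to the loop, which starts roughly away from the robot.
- loop (a point): Tip of the trimming tool's wire loop, 125 mm from the handle's centre along the tool's x axis.
- bowl_a: Unglazed white bowl, 110 mm across and 75 mm high, standing loose beyond the tool, on the right; origin at the centre of its underside. A bystander.
- bowl_b: Unglazed white bowl, 120 mm across and 80 mm high, standing loose on the left, far side; origin at the centre of its underside. A bystander.
- mould: Plaster mould block, 130 by 130 by 90 mm, 2 kg, on the left of the rig; origin at the centre of its underside. A bystander.
- brush: Brush lying loose on the bench near the robot's right, its handle towards the robot at yaw 0. A bystander.

How it is judged (in metres and radians):
At the end, for the whole second after the job is handed in: The sleeve rests at 4 (within 0.15 rad of 1.745, still) and the tool lies still in both fork slots: handle centre within 22 mm of the cradle centre along it, 7 mm across it, 4 to 14 mm above the slot floors, handle within 0.12 rad of the cradle x axis, loop on the +x side (value of joint sleeve between 1.595 and 1.895 rad and velocity of joint sleeve between -0.05 and 0.05 rad/s and x of trimming_tool in the frame of cradle between -0.022 and 0.022 m and y of trimming_tool in the frame of cradle between -0.007 and 0.007 m and z of trimming_tool in the frame of cradle between 0.004 and 0.014 m and angle between the x axis of trimming_tool and the x axis of cradle, either way round below 0.12 rad and x of loop in the frame of cradle above 0.08 m and linear speed of trimming_tool below 0.02 m/s); the robot touches nothing.
It fails at once if the trimming tool is dropped or thrown (moves faster than 0.6 m/s while the fingers do not touch it) (contact force between the fingers and trimming_tool below 0.05 N and linear speed of trimming_tool above 0.6 m/s).
It fails at once if a bowl, the mould or the brush is moved by more than 30 mm (distance of any of bowl_a, bowl_b, mould, brush from where it was at the start of the episode above 0.03 m).
It also fails if it takes over 54 s, if anything falls off the work surface, if the arm or the gripper's body presses on something with over 40 N, if the wrist force passes 120 N, or if a joint passes its speed limit or range.

### The arm

A 6-joint arm with a two-finger parallel gripper is mounted at the origin on the work surface. World frame = base frame: x ahead of the robot, y to its left, z up, the work surface at z = 0. Lengths are in mm, angles in rad, forces in N, time in s.
With the tool pointing down it reaches from about 350 to 875 mm from the base axis. Payload 15.5 kg.
Tool frame: the origin (TCP) lies on the mounting face of the last link; the fingertips stand 173 mm ahead of it and the grasp point (between the pads) lies 155 mm ahead of it; y points along the fingers, z is the direction in which the jaws open and shut, and the axes are right-handed (so a half turn about y gives the same grasp; the last joint's range is limited). The gripper opens to 85 mm and grips with 20 to 120 N. Pads are 22 mm wide; open, the fingers measure 114 mm over their backs; the gripper's body (76 mm by 85 mm) begins 54 mm behind the grasp point. The pads swing forward as they close: fully open they stand 13 mm farther back than shut.
Start: joints at [-1.294, 0.494, 1.345, -0, 1.302, -0.096], TCP at [227.642, -582.072, 404.677] pointing down, gripper open.
Joint ranges: [-2.91, 2.91], [-0.82, 2.16], [0.22, 2.67], [-1.22, 4.37], [0.12, 2.79], [-3.08, 3.08]. Speed limits (rad/s): [1.89, 1.89, 2.57, 3.01, 3.01, 3.01].

### API

Orientations are given as a 3x3 rotation matrix whose columns are the frame's x, y, z axes.
In Python, from workcell import readout, cams, ticket gives the robot as it stands. The module is installed in compiled form; this text tells all that it offers.
- The arm moves only by the tool apply_moves, never from a script. Its argument "rows" is a list of rows, each an object with "linear": the shift along the tool's x, y, z normalised to -1 to 1, where 1 is 0.25 m, a list of three; "rotation": the turn, a rotation vector about the tool's x, y, z normalised to -1 to 1, where 1 is 2 rad, a list of three. In form: [{"linear": [tx, ty, tz], "rotation": [wx, wy, wz]}, ...]. A call has 1 to 10 rows; each row is the pose to reach, as a shift and turn from the pose commanded when the call began, along the tool's axes at that moment; what a row does not reach only later rows make up. A row lasts 1/10 s, in which the tool goes at most 50 mm and 8.59 degrees, less where a joint would pass 70% of its speed; a pose out of reach is approached as far as the arm can. A call with a number of a shift or a turn outside -1 to 1 is refused whole. A call with a gripper value outside its range is refused whole. "gripper" is the opening, from 0 (shut) to 1 (fully open), set as the call begins (left out, the last holds). The fingers move at their own pace and stop on an object; "force" is the grip in N (left out, the last holds). Time passes only in rows, so rows that repeat a pose let the fingers close. It gives the time, the measured TCP pose, the force and the opening at its end, in the units of the state.
- readout.read_state(): the state, without advancing time (a new reading comes with each control period).
- cams.capture(name): name is "side" or "top"; returns the picture (420x560x3 uint8, red, green, blue); there is no depth.
- cams.get_calibration(name): a dict with "fx", "fy", "cx", "cy" (pixels), "position" and "rotation" of the camera in the world. Camera axes: x right, y down, z forward; pixel columns grow to the right and rows downward; lengths in mm; the calibration is good to about 2 mm. A picture is of the moment at which its call begins. get_calibration takes no time and is no camera call.
- ticket.close_job(): hands the job in, once; it reports no verdict.
The state is a dict: "time_s": time; "joints": joint angles; "qd": joint speeds; "joint_torque": joint torques, N m; "position": TCP position; "tool_rot": TCP orientation; "contact_force": force on the tool from outside, world axes, zero at the start; "moment": the same for the moment, N m; "grip_width": opening from 0.0 (shut) to 1.0 (fully open).
Only numpy, scipy, OpenCV 4.12 (cv2) and the standard library are available. Lean on these libraries where they do the work, as an engineer would, in place of code of your own. Each camera call takes 0.05 s, during which the arm holds its last target. There are 200 camera calls.

## Working session

There is one attempt and no reset: what is moved stays moved. The work goes in short steps, Python scripts to look and compute and a tool call to move; the robot and the scene stay as the last step left them, time stands still between calls to the robot, and variables do not carry over. Pictures are saved under pics/ and viewed, about 8 in all and at most 12, crops included, and the job is handed in when it is done.

Besides the shell and the picture viewer there is one more tool, called after "Request:" by a JSON object that holds its "method" and its "body", one argument or row to a line. apply_moves: Moves the arm, as the interface text tells. Scaled input: -1 to 1 covers 0.25 m each way for a shift and 2 rad each way for a turn. Its arguments: {"type":"object","properties":{"rows":{"type":"array"},"gripper":{"type":"number"},"force":{"type":"number"}},"required":["rows"]}

```bash
mkdir -p pics; python3 - <<'E'
from workcell import readout, cams
import cv2,json
s=readout.read_state();print(s)
for n in("top","side"):
    im=cams.capture(n);cv2.imwrite(f"pics/{n}0.png",im[:,:,::-1]);print(n,cams.get_calibration(n))
E
```

```text
{'time_s': 0.0, 'joints': array([-1.29349165e+00,  4.94222628e-01,  1.34616158e+00, -2.24478493e-05,
        1.30247841e+00, -9.55534132e-02]), 'qd': array([ 1.04362815e-05,  8.76497435e-04, -6.58700940e-04,  5.86176751e-04,
       -1.29820304e-04, -1.78495462e-03]), 'joint_torque': array([ 4.86478184e-04, -8.82147932e+01, -3.83873177e+01,  9.37478285e-05,
        1.02612743e-02, -3.33384128e-05]), 'position': array([ 227.60107991, -581.92213079,  404.06526737]), 'tool_rot': array([[-9.31287857e-01, -3.68488269e-04,  3.64283944e-01],
       [-3.64284117e-01,  1.21552092e-03, -9.31287069e-01],
       [-9.96263941e-05, -9.99999193e-01, -1.26623429e-03]]), 'contact_force': array([-1.02532056,  0.17521695,  0.87208692]), 'moment': array([-0.04515282, -0.03676288, -0.03141136]), 'grip_width': 0.9989461148958229}
top {'fx': 521.0493920687416, 'fy': 521.0493920687416, 'cx': 276.88466059888725, 'cy': 205.13171540345863, 'position': array([ 300.49478857,   -8.37366088, 1491.74817525]), 'rotation': array([[ 0.00418371, -0.9893159 ,  0.14572768],
       [-0.99988212, -0.00629144, -0.01400557],
       [ 0.01477277, -0.1456519 , -0.9892256 ]])}
side {'fx': 481.8288166841355, 'fy': 481.8288166841355, 'cx': 282.4606905789894, 'cy': 218.00908769034137, 'position': array([ 318.13174017, 1058.25332946, 1049.00709819]), 'rotation': array([[-0.98213836, -0.11840749,  0.14623237],
       [-0.18809333,  0.63854181, -0.74624745],
       [-0.00501419, -0.76042358, -0.64940806]])}
```

View pics/top0.png

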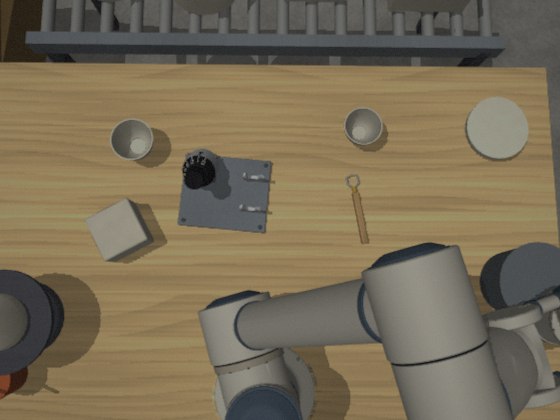

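View pics/side0.png

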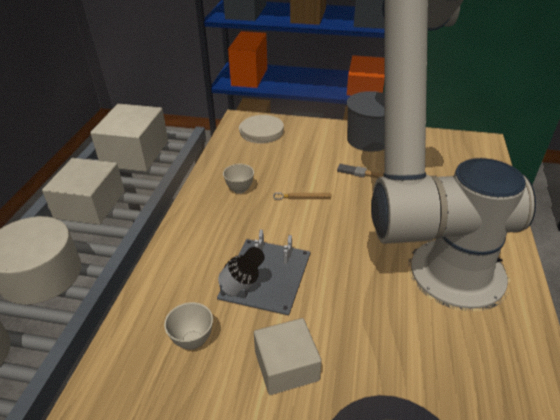

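The top view shows the rig base at about (180–271, 153–232), the sleeve at (198,172), the forks at (253,177) and (253,209), and the tool from (353,181) to (363,243). I'll enlarge the rig and the tool.

```bash
cat > h.py <<'E'
import numpy as np, cv2
from workcell import readout, cams
def ray(n,u,v):
    c=cams.get_calibration(n);d=c["rotation"]@np.array([(u-c["cx"])/c["fx"],(v-c["cy"])/c["fy"],1]);return c["position"],d
def atz(n,u,v,z):
    p,d=ray(n,u,v);return p+d*(z-p[2])/d[2]
def proj(n,P):
    c=cams.get_calibration(n);q=(np.atleast_2d(P)-c["position"])@c["rotation"];return np.c_[q[:,0]/q[:,2]*c["fx"]+c["cx"],q[:,1]/q[:,2]*c["fy"]+c["cy"]]
def crop(im,u0,v0,w,h,k): return cv2.resize(im[v0:v0+h,u0:u0+w],None,fx=k,fy=k,interpolation=cv2.INTER_CUBIC)
E
python3 - <<'E'
import cv2,numpy as np
from h import crop
t=cv2.imread("pics/top0.png");s=cv2.imread("pics/side0.png")
a=crop(t,170,140,110,100,3.6);b=crop(s,210,222,110,100,3.6)
c=crop(t,330,165,55,86,2.7); d=crop(s,265,180,75,30,5)
o=np.zeros((600,800,3),np.uint8)
for im,x,y in((a,0,0),(b,400,0),(c,0,364),(d,200,364)): o[y:y+im.shape[0],x:x+im.shape[1]]=im[:600-y,:800-x]
cv2.imwrite("pics/c1.png",o)
E
```

```text
(no output)
```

View pics/c1.png

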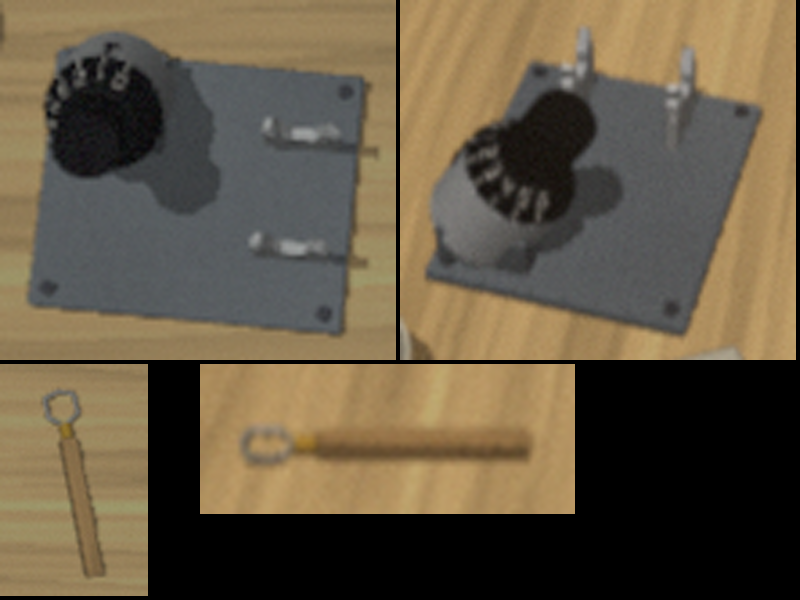

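The picture shows the base corners, the forks, the black grip cap near (87,147) in the top crop and (562,122) in the side crop, and numerals starting with 0 near the index line. I'll fit the poses next.

```bash
cat > fit.py <<'E'
from h import *
from scipy.optimize import least_squares
T=lambda x,y:(170+x/3.6-.4,140+y/3.6-.4); S=lambda x,y:(210+(x-400)/3.6-.4,222+y/3.6-.4)
obs=[("top",T(365,79),(105,-125,12)),("top",T(341,333),(-105,-125,12)),("top",T(30,300),(-105,125,12)),
("side",S(530,63),(105,-125,12)),("side",S(762,108),(-105,-125,12)),("side",S(688,328),(-105,125,12)),("side",S(428,272),(105,125,12))]
def P(p,l):
    c,s=np.cos(p[2]),np.sin(p[2]);return np.array([p[0]+c*l[0]-s*l[1],p[1]+s*l[0]+c*l[1],l[2]])
f=lambda p:np.concatenate([proj(n,P(p,l))[0]-uv for n,uv,l in obs])
r=least_squares(f,[480,80,0],x_scale=[100,100,.1]);p=r.x;print("rig",p);print(r.fun.round(1).reshape(-1,2).tolist())
p0=p
# cap centre
cap=[("top",T(87,147)),("side",S(566,122))]
g=lambda q:np.concatenate([proj(n,q)[0]-uv for n,uv in cap])
q=least_squares(g,[450,150,155]).x;print("cap",q,g(q))
c,s=np.cos(-p[2]),np.sin(-p[2]);d=q[:2]-p[:2];print("cap local",c*d[0]-s*d[1],s*d[0]+c*d[1],q[2])
# tool
tp=lambda x,y:(330+x/2.7-.4,165+(y-364)/2.7-.4); ts=lambda x,y:(265+(x-200)/5-.4,180+(y-364)/5-.4)
A=atz("top",*tp(69,438),16);B=atz("top",*tp(94,577),16);A2=atz("side",*ts(317,443),14);B2=atz("side",*ts(530,445),14)
for a,b in((A,B),(A2,B2)):print("tool",(a+b)/2,np.linalg.norm(a-b),np.arctan2((a-b)[1],(a-b)[0]))
E
python3 fit.py; python3 - <<'E'
from fit import *
# cradle: y local? look at fork image positions
for y in(-55,-60,-65,-70):
  for x in(45,-45):
    print(y,x,(proj("top",[P(p,(x,y+30,71)),P(p,(x,y-30,71))])-[170,140])*3.6,(proj("side",[P(p,(x,y+30,71)),P(p,(x,y-30,71))])-[210,222])*3.6+[400,0])
E
```

```text
rig [ 5.53915562e+02  1.19529294e+02 -8.65436882e-02]
[[0.8, -0.4], [0.7, 0.7], [-0.3, 1.9], [-0.2, -0.6], [0.1, -0.6], [-0.7, 1.2], [-1.4, 0.5]]
cap [561.0495663  189.85492122 152.64744874] [ 0.01113036  0.18536886 -0.18226672 -0.04215614]
cap local 1.028660758734489 70.67906141567364 152.6474487383957
tool [ 483.46260773 -266.42850249   16.        ] 150.03543539606108 0.15876663366540827
tool [ 481.67396914 -266.69844066   14.        ] 148.8313183280585 0.1674620769143826
rig [ 5.53915562e+02  1.19529294e+02 -8.65436882e-02]
[[0.8, -0.4], [0.7, 0.7], [-0.3, 1.9], [-0.2, -0.6], [0.1, -0.6], [-0.7, 1.2], [-1.4, 0.5]]
cap [561.0495663  189.85492122 152.64744874] [ 0.01113036  0.18536886 -0.18226672 -0.04215614]
cap local 1.028660758734489 70.67906141567364 152.6474487383957
tool [ 483.46260773 -266.42850249   16.        ] 150.03543539606108 0.15876663366540827
tool [ 481.67396914 -266.69844066   14.        ] 148.8313183280585 0.1674620769143826
-55 45 [[230.74499914 122.20647174]
 [308.18950397 129.34998757]] [[553.406224   100.94436367]
 [576.33003895  52.25288336]]
-55 -45 [[218.664
[... 161 characters left out ...]
29.94524427]] [[555.37132923  96.77036894]
 [578.17757254  48.32861745]]
-60 -45 [[225.17804422 237.74208177]
 [303.33398959 244.94463225]] [[662.57344868 117.84266862]
 [682.38673707  68.11073791]]
-65 45 [[243.65302179 123.39711354]
 [321.09607424 130.54049539]] [[557.32621409  92.61808286]
 [580.01578801  44.42414375]]
-65 -45 [[231.69137866 238.34232555]
 [309.84658444 245.54480788]] [[664.27243066 113.5781744 ]
 [683.98300015  64.10407109]]
-70 45 [[250.10694233 123.99242606]
 [327.54926861 131.13574093]] [[559.27095811  88.48733651]
 [581.84475569  40.53931289]]
-70 -45 [[238.20465146 238.94256365]
 [316.35911766 246.14497782]] [[665.96247932 109.33610306]
 [685.57112671  60.11782719]]
```

```bash
cat >> fit.py <<'E'
ex=np.array([-.5,0,.8660254]);ey=np.array([0,1,0.]);ez=np.array([.8660254,0,.5]) # local: axis, y, 'index' dir
CR=(0,-79.5);GR=np.array([13,70.7,134.])
def ring(h,r,a): return [P(p0,GR+h*ex+r*(np.cos(t)*ez+np.sin(t)*ey)) for t in np.atleast_1d(a)]
E
python3 - <<'E'
from fit import *
o=np.zeros((600,800,3),np.uint8)
t=cv2.imread("pics/top0.png");s=cv2.imread("pics/side0.png")
for n,im,u0,v0,w,h,x0 in(("top",t,175,140,100,100,0),("side",s,212,222,100,100,400)):
    a=crop(im,u0,v0,w,h,4)
    R=lambda q:[tuple(map(int,(k-[u0,v0])*4+2)) for k in proj(n,q)]
    th=np.linspace(0,6.28,40)
    for hh,rr,c in((24,25,(0,255,255)),(-28,29,(0,255,0)),(-56,46,(255,255,0))):
        cv2.polylines(a,[np.array(R(ring(hh,rr,th)))],True,c,1)
    for k in range(7):  # hypothesis start 0: numeral k is ccw from index seen from top = +y side
        for st,c in ((0,(0,0,255)),):
            u=R(ring(-44,40,(k-st)*.436))[0];cv2.circle(a,u,2,c,-1)
    cv2.line(a,*R(ring(-56,46,0)+ring(-75,46,0)),(255,0,255),1)
    for x in(40,50,-40,-50):
        for zz in(50,): cv2.polylines(a,[np.array(R([P(p,(x,CR[1]+y,z)) for y,z in((-30,12),(-30,81),(-16,81),(-12,64),(-12,50),(12,50),(12,64),(16,81),(30,81),(30,12))]))],False,(0,140,255) if x>0 else (255,100,0),1)
    o[0:400,x0:x0+400]=a
# raw numerals enlarged
a=crop(t,178,146,36,25,8);b=crop(s,222,250,40,35,7)
o[400:600,0:288]=a[:200];o[400:600,400:680]=b[:200]
cv2.imwrite("pics/c2.png",o)
E
```

```text
rig [ 5.53915562e+02  1.19529294e+02 -8.65436882e-02]
[[0.8, -0.4], [0.7, 0.7], [-0.3, 1.9], [-0.2, -0.6], [0.1, -0.6], [-0.7, 1.2], [-1.4, 0.5]]
cap [561.0495663  189.85492122 152.64744874] [ 0.01113036  0.18536886 -0.18226672 -0.04215614]
cap local 1.028660758734489 70.67906141567364 152.6474487383957
tool [ 483.46260773 -266.42850249   16.        ] 150.03543539606108 0.15876663366540827
tool [ 481.67396914 -266.69844066   14.        ] 148.8313183280585 0.1674620769143826
```

View pics/c2.png

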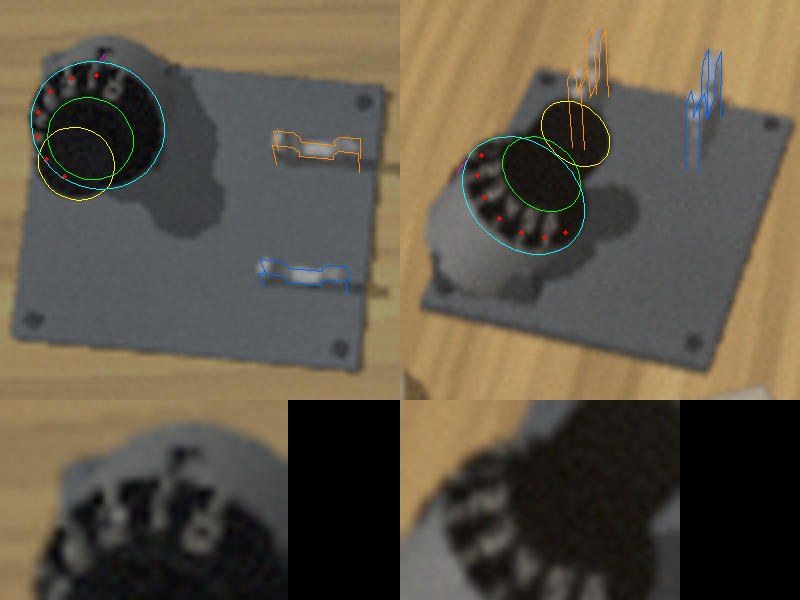

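The overlay fits. Numeral 1 is at the index line (index mark at 4x crop (104,53), "1" at (95,77)), so the sleeve needs 3 steps, or 75°. The forks agree with cradle local y ≈ -80 mm. I'll fetch the tool first.

```bash
cat > mv.py <<'E'
from fit import *
from scipy.spatial.transform import Rotation as Ro
def move(pos,y,z):
    s=readout.read_state();R0=s["tool_rot"];y=np.array(y,float);z=np.array(z,float);z-=y*(z@y);z/=np.linalg.norm(z)
    R1=np.c_[np.cross(y,z),y,z];l=R0.T@(np.array(pos)-s["position"]);w=Ro.from_matrix(R0.T@R1).as_rotvec()
    print("t",s["time_s"],"mm",l.round(1),"lin",(l/250).round(3),"rot",(w/2).round(4),"deg",np.degrees(w).round(1),"joints",s["joints"].round(2),"F",s["contact_force"].round(1))
TA=.163;ZT=(np.sin(TA),-np.cos(TA),0);D=(0,0,-1)
CA=p0[2];ZC=(np.sin(CA),-np.cos(CA),0)
C=P(p0,(0,-80,50))
E
python3 - <<'E'
from mv import *
print(C,P(p0,GR))
move((400,-400,320),D,ZT)
move((482.5,-266.5,215),D,ZT)
for n,u,v in(("top",364,127),("side",350,170),("side",340,167)):print(atz(n,u,v,10))
E
```

```text
rig [ 5.53915562e+02  1.19529294e+02 -8.65436882e-02]
[[0.8, -0.4], [0.7, 0.7], [-0.3, 1.9], [-0.2, -0.6], [0.1, -0.6], [-0.7, 1.2], [-1.4, 0.5]]
cap [561.0495663  189.85492122 152.64744874] [ 0.01113036  0.18536886 -0.18226672 -0.04215614]
cap local 1.028660758734489 70.67906141567364 152.6474487383957
tool [ 483.46260773 -266.42850249   16.        ] 150.03543539606108 0.15876663366540827
tool [ 481.67396914 -266.69844066   14.        ] 148.8313183280585 0.1674620769143826
[547.00070582  39.82869947  50.        ] [572.97791183 188.8410304  134.        ]
t 0.1 mm [-226.8   84.3 -106.6] lin [-0.907  0.337 -0.426] rot [0.0006 0.1049 0.    ] deg [ 0.1 12.   0. ] joints [-1.29  0.49  1.35 -0.    1.3  -0.1 ] F [ 0.4  0.3 -0.7]
t 0.1 mm [-352.3  189.4 -200.7] lin [-1.409  0.758 -0.803] rot [0.0006 0.1049 0.    ] deg [ 0.1 12.   0. ] joints [-1.29  0.49  1.35 -0.    1.3  -0.1 ] F [ 0.4  0.3 -0.7]
[ 753.15994346 -285.14642335   10.        ]
[ 354.96606918 -454.52962767   10.        ]
[ 393.81193392 -467.51403393   10.        ]
```

Request:
{"method": "apply_moves", "body": {
  "rows": [
    {"linear":[-0.1,0.037,-0.047],"rotation":[0,0.012,0]},
    {"linear":[-0.23,0.085,-0.108],"rotation":[0,0.03,0]},
    {"linear":[-0.4,0.148,-0.188],"rotation":[0,0.05,0]},
    {"linear":[-0.57,0.21,-0.267],"rotation":[0,0.07,0]},
    {"linear":[-0.74,0.275,-0.347],"rotation":[0,0.09,0]},
    {"linear":[-0.86,0.32,-0.404],"rotation":[0,0.105,0]},
    {"linear":[-0.907,0.337,-0.426],"rotation":[0,0.105,0]},
    {"linear":[-0.907,0.337,-0.426],"rotation":[0,0.105,0]}
  ],
  "gripper": 0.7,
  "force": 40
}}

```text
time_s: 0.9
position: [400.9, -399.1, 319.7]
tool_rot: [[-0.986, -0.001, 0.165], [-0.165, 0.001, -0.986], [0.001, -1.0, -0.001]]
contact_force: [0.1, -0.5, 0.9]
grip_width: 0.695
```

```bash
sed -i '/^def P/!{s/;print("rig",p);print(r.fun.*$//;s/;print("cap",q,g(q))//;s/;print("cap local".*$//;/^for a,b in/d}' fit.py; python3 - <<'E'
from mv import *
move((482.5,-266.5,230),D,ZT)
E
```

```text
t 0.9 mm [-102.4   89.8 -117.2] lin [-0.41   0.359 -0.469] rot [0.0007 0.0013 0.0003] deg [0.1 0.1 0. ] joints [-0.89  0.51  1.59  0.    1.04  0.52] F [ 0.1 -0.5  0.9]
```

Request:
{"method": "apply_moves", "body": {
  "rows": [
    {"linear":[-0.06,0.05,-0.07],"rotation":[0,0,0]},
    {"linear":[-0.15,0.13,-0.17],"rotation":[0,0,0]},
    {"linear":[-0.26,0.23,-0.3],"rotation":[0,0,0]},
    {"linear":[-0.36,0.31,-0.41],"rotation":[0,0,0]},
    {"linear":[-0.41,0.36,-0.469],"rotation":[0,0,0]},
    {"linear":[-0.41,0.36,-0.469],"rotation":[0,0,0]},
    {"linear":[-0.41,0.36,-0.469],"rotation":[0,0,0]}
  ]
}}

```text
time_s: 1.6
position: [482.0, -269.0, 230.7]
tool_rot: [[-0.987, 0.0, 0.162], [-0.162, -0.0, -0.987], [-0.0, -1.0, 0.0]]
contact_force: [0.1, -0.4, -0.4]
grip_width: 0.702
```

```bash
python3 - <<'E'
from mv import *
move((482.5,-266.5,177),D,ZT)
E
```

```text
t 1.6 mm [-0.9 53.7 -2.4] lin [-0.004  0.215 -0.01 ] rot [-0.0002  0.0001 -0.    ] deg [-0.  0. -0.] joints [-0.62  0.62  1.7  -0.    0.82  0.79] F [ 0.1 -0.4 -0.4]
```

Request:
{"method": "apply_moves", "body": {
  "rows": [
    {"linear":[-0.004,0.05,-0.005],"rotation":[0,0,0]},
    {"linear":[-0.004,0.11,-0.01],"rotation":[0,0,0]},
    {"linear":[-0.004,0.17,-0.01],"rotation":[0,0,0]},
    {"linear":[-0.004,0.205,-0.01],"rotation":[0,0,0]},
    {"linear":[-0.004,0.213,-0.01],"rotation":[0,0,0]},
    {"linear":[-0.004,0.213,-0.01],"rotation":[0,0,0]}
  ]
}}

```text
time_s: 2.2
position: [482.6, -265.8, 177.1]
tool_rot: [[-0.987, -0.0, 0.161], [-0.161, 0.0, -0.987], [0.0, -1.0, -0.0]]
contact_force: [0.2, -0.6, 0.1]
grip_width: 0.699
```

Request:
{"method": "apply_moves", "body": {
  "rows": [
    {"linear":[0,0,0],"rotation":[0,0,0]},
    {"linear":[0,0,0],"rotation":[0,0,0]},
    {"linear":[0,0,0],"rotation":[0,0,0]},
    {"linear":[0,0,0],"rotation":[0,0,0]},
    {"linear":[0,0,0],"rotation":[0,0,0]},
    {"linear":[0,0,0],"rotation":[0,0,0]},
    {"linear":[0,0,0],"rotation":[0,0,0]},
    {"linear":[0,0,0],"rotation":[0,0,0]}
  ],
  "gripper": 0,
  "force": 40
}}

```text
time_s: 3.0
position: [482.9, -265.4, 177.8]
tool_rot: [[-0.987, 0.001, 0.162], [-0.162, -0.001, -0.987], [-0.001, -1.0, 0.001]]
contact_force: [-0.9, -0.0, 6.9]
grip_width: 0.197
```

Request:
{"method": "apply_moves", "body": {
  "rows": [
    {"linear":[0,-0.03,0],"rotation":[0,0,0]},
    {"linear":[0,-0.09,0],"rotation":[0,0,0]},
    {"linear":[0,-0.18,0],"rotation":[0,0,0]},
    {"linear":[0,-0.28,0],"rotation":[0,0,0]},
    {"linear":[0,-0.38,0],"rotation":[0,0,0]},
    {"linear":[0,-0.46,0],"rotation":[0,0,0]},
    {"linear":[0,-0.5,0],"rotation":[0,0,0]},
    {"linear":[0,-0.5,0],"rotation":[0,0,0]}
  ]
}}

```text
time_s: 3.8
position: [482.9, -265.4, 303.5]
tool_rot: [[-0.987, 0.002, 0.162], [-0.162, -0.001, -0.987], [-0.002, -1.0, 0.002]]
contact_force: [-0.9, -1.3, -0.9]
grip_width: 0.197
```

```bash
python3 - <<'E'
from mv import *
print(C)
move((C[0],C[1],300),D,ZC)
E
```

```text
[547.00070582  39.82869947  50.        ]
t 3.8 mm [-112.7    3.2 -290.8] lin [-0.451  0.013 -1.163] rot [-0.0007  0.1247 -0.0009] deg [-0.1 14.3 -0.1] joints [-0.61  0.51  1.65  0.    0.98  0.8 ] F [-0.9 -1.3 -0.9]
```

Request:
{"method": "apply_moves", "body": {
  "rows": [
    {"linear":[-0.02,0,-0.05],"rotation":[0,0.006,0]},
    {"linear":[-0.06,0,-0.15],"rotation":[0,0.017,0]},
    {"linear":[-0.11,0,-0.28],"rotation":[0,0.031,0]},
    {"linear":[-0.16,0.005,-0.41],"rotation":[0,0.045,0]},
    {"linear":[-0.21,0.005,-0.54],"rotation":[0,0.059,0]},
    {"linear":[-0.26,0.005,-0.67],"rotation":[0,0.073,0]},
    {"linear":[-0.31,0.01,-0.8],"rotation":[0,0.087,0]},
    {"linear":[-0.35,0.01,-0.91],"rotation":[0,0.099,0]},
    {"linear":[-0.38,0.01,-0.97],"rotation":[0,0.106,0]},
    {"linear":[-0.39,0.01,-1.0],"rotation":[0,0.109,0]}
  ]
}}

```text
time_s: 4.8
position: [538.5, -1.4, 298.6]
tool_rot: [[-0.999, -0.001, -0.054], [0.054, 0.0, -0.999], [0.001, -1.0, -0.0]]
contact_force: [0.5, -0.8, -1.0]
grip_width: 0.196
```

```bash
python3 - <<'E'
from mv import *
move((C[0],C[1],300),D,ZC)
E
```

```text
t 4.8 mm [ -6.3  -1.4 -41.7] lin [-0.025 -0.005 -0.167] rot [0.0001 0.0162 0.0007] deg [0.  1.9 0.1] joints [-0.11  0.51  1.68  0.    0.96  1.51] F [ 0.5 -0.8 -1. ]
```

Request:
{"method": "apply_moves", "body": {
  "rows": [
    {"linear":[-0.01,0,-0.05],"rotation":[0,0.005,0]},
    {"linear":[-0.02,0,-0.1],"rotation":[0,0.01,0]},
    {"linear":[-0.024,-0.003,-0.15],"rotation":[0,0.015,0]},
    {"linear":[-0.025,-0.005,-0.167],"rotation":[0,0.016,0]},
    {"linear":[-0.025,-0.005,-0.167],"rotation":[0,0.016,0]},
    {"linear":[-0.025,-0.005,-0.167],"rotation":[0,0.016,0]}
  ]
}}

```text
time_s: 5.4
position: [546.9, 37.9, 300.7]
tool_rot: [[-0.996, -0.0, -0.087], [0.087, -0.0, -0.996], [0.0, -1.0, 0.0]]
contact_force: [-0.2, 0.7, -0.0]
grip_width: 0.198
```

```bash
python3 - <<'E'
from mv import *
move((C[0],C[1],300),D,ZC)
o=np.zeros((600,800,3),np.uint8)
for n,x0 in(("top",0),("side",400)):
    im=cams.capture(n)[:,:,::-1];cv2.imwrite(f"pics/{n}1.png",im)
    m=proj(n,[C+[0,0,85]])[0].astype(int);print(n,m)
    u,v=m[0]-50,m[1]-75;a=crop(im,u,v,100,150,4);o[:,x0:x0+400]=a[:600];print(u,v)
cv2.imwrite("pics/c3.png",o)
E
```

```text
t 5.4 mm [ 0.   0.7 -1.9] lin [ 0.     0.003 -0.008] rot [-0.0001 -0.0003  0.0002] deg [-0. -0.  0.] joints [-0.04  0.51  1.65 -0.    0.97  1.62] F [-0.2  0.7 -0. ]
top [251 187]
201 112
side [272 224]
222 149
```

View pics/c3.png

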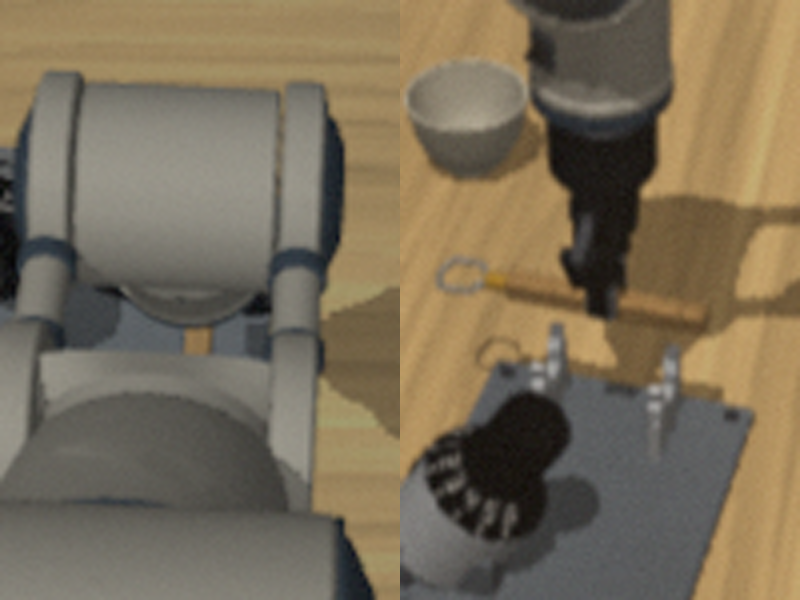

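The side crop shows the handle held level, running from (503,283) to (707,318) with the loop at (462,275) on the far side. The top crop shows the handle's near end at column ~200. I'll check its offset in the grip.

```bash
python3 - <<'E'
from mv import *
s=readout.read_state();X=-s["tool_rot"][:,0];
a=np.array([222+(503-400)/4-.4,149+284/4-.4]);b=np.array([222+(707-400)/4-.4,149+317/4-.4])
def e(q,d=0):
    c=s["position"]+X*q[0]-[0,0,q[1]]+d*np.array([-X[1],X[0],0]);return np.r_[proj("side",c+75*X)[0]-a,proj("side",c-75*X)[0]-b]
for d in(-2,0,2):
    r=least_squares(e,[0,168],args=(d,));print(d,r.x,r.fun)
for z in(-165,-170):
  print(proj("top",[s["position"]+X*k+[0,0,z] for k in(-75,-65)]), "obs col",201+200/4-.4,"row~",112+340/4)
move((C[0],C[1],245),D,ZC)
E
```

```text
-2 [  0.9619778  167.52157208] [ 0.6419265  -0.47914369 -0.60643905  0.42017782]
0 [  0.33300939 165.69685434] [ 0.59061583 -0.48616797 -0.55821042  0.43151445]
2 [ -0.29591994 163.87217865] [ 0.5390897  -0.49321149 -0.50979967  0.44290566]
[[249.37639979 215.55765899]
 [249.75522939 211.79244737]] obs col 250.6 row~ 197.0
[[249.44759249 215.79690075]
 [249.82498031 212.0450071 ]] obs col 250.6 row~ 197.0
t 5.5 mm [ 0.  55.8 -2. ] lin [ 0.     0.223 -0.008] rot [-0.0001 -0.0005  0.0001] deg [-0.  -0.1  0. ] joints [-0.04  0.51  1.65 -0.    0.97  1.62] F [ 0.4  0.5 -0.9]
```

Request:
{"method": "apply_moves", "body": {
  "rows": [
    {"linear":[0,0.03,-0.008],"rotation":[0,0,0]},
    {"linear":[0,0.08,-0.008],"rotation":[0,0,0]},
    {"linear":[0,0.14,-0.008],"rotation":[0,0,0]},
    {"linear":[0,0.19,-0.008],"rotation":[0,0,0]},
    {"linear":[0,0.215,-0.008],"rotation":[0,0,0]},
    {"linear":[0,0.223,-0.008],"rotation":[0,0,0]},
    {"linear":[0,0.223,-0.008],"rotation":[0,0,0]},
    {"linear":[0,0.223,-0.008],"rotation":[0,0,0]}
  ]
}}

```text
time_s: 6.3
position: [547.3, 40.5, 245.5]
tool_rot: [[-0.996, 0.001, -0.087], [0.087, -0.0, -0.996], [-0.001, -1.0, -0.0]]
contact_force: [0.3, -0.3, -0.5]
grip_width: 0.198
```

```bash
python3 - <<'E'
from mv import *
move((C[0],C[1],229),D,ZC)
im=cams.capture("side")[:,:,::-1]
a=crop(im,225,195,110,85,7)
for x,c in((45,(0,140,255)),(-45,(255,100,0))):
    l=[P(p0,(x+5,-80+y,z)) for y,z in((-30,12),(-30,81),(-16,81),(-12,64),(-12,50),(12,50),(12,64),(16,81),(30,81),(30,12))]
    cv2.polylines(a,[((proj("side",l)-[225,195])*7+3).astype(int)],False,c,1)
cv2.imwrite("pics/c4.png",a)
E
```

```text
t 6.3 mm [ 0.3 16.5  0.7] lin [0.001 0.066 0.003] rot [ 0.     -0.0003 -0.0003] deg [ 0. -0. -0.] joints [-0.03  0.6   1.7   0.    0.85  1.62] F [ 0.3 -0.3 -0.5]
```

View pics/c4.png

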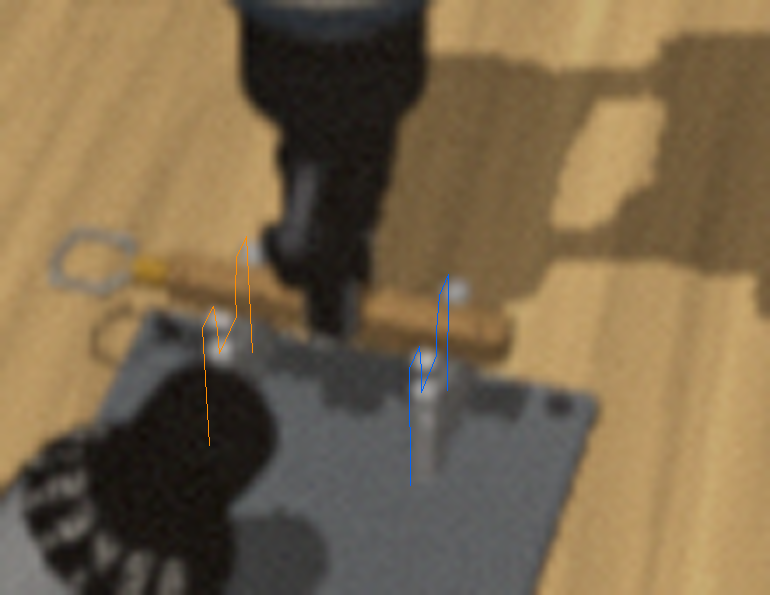

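The handle lies between the lips of both forks: front lips at (222,325) and (427,370), rear lips at (255,255) and (457,290). I'll lower it.

Request:
{"method": "apply_moves", "body": {
  "rows": [
    {"linear":[0.001,0.015,0.003],"rotation":[0,0,0]},
    {"linear":[0.001,0.032,0.003],"rotation":[0,0,0]},
    {"linear":[0.001,0.048,0.003],"rotation":[0,0,0]},
    {"linear":[0.001,0.06,0.003],"rotation":[0,0,0]},
    {"linear":[0.001,0.066,0.003],"rotation":[0,0,0]},
    {"linear":[0.001,0.066,0.003],"rotation":[0,0,0]}
  ]
}}

```text
time_s: 6.95
position: [546.8, 39.7, 228.4]
tool_rot: [[-0.996, -0.0, -0.087], [0.087, -0.0, -0.996], [0.0, -1.0, 0.0]]
contact_force: [0.1, 0.1, -1.0]
grip_width: 0.197
```

Request:
{"method": "apply_moves", "body": {
  "rows": [
    {"linear":[0,0.003,0],"rotation":[0,0,0]},
    {"linear":[0,0.005,0],"rotation":[0,0,0]},
    {"linear":[0,0.006,0],"rotation":[0,0,0]},
    {"linear":[0,0.006,0],"rotation":[0,0,0]}
  ]
}}

```text
time_s: 7.35
position: [546.9, 39.8, 227.8]
tool_rot: [[-0.996, 0.001, -0.087], [0.087, -0.0, -0.996], [-0.001, -1.0, -0.0]]
contact_force: [-3.1, 0.1, 10.0]
grip_width: 0.201
```

It touches down at z≈228 with 10 N. I'll release and back off.

Request:
{"method": "apply_moves", "body": {
  "rows": [
    {"linear":[0,0,0],"rotation":[0,0,0]},
    {"linear":[0,0,0],"rotation":[0,0,0]},
    {"linear":[0,0,0],"rotation":[0,0,0]},
    {"linear":[0,0,0],"rotation":[0,0,0]},
    {"linear":[0,0,0],"rotation":[0,0,0]}
  ],
  "gripper": 0.5
}}

```text
time_s: 7.85
position: [546.9, 39.8, 227.1]
tool_rot: [[-0.996, -0.0, -0.087], [0.087, 0.0, -0.996], [0.0, -1.0, -0.0]]
contact_force: [-0.2, -0.1, -0.0]
grip_width: 0.502
```

Request:
{"method": "apply_moves", "body": {
  "rows": [
    {"linear":[0,-0.03,0],"rotation":[0,0,0]},
    {"linear":[0,-0.1,0],"rotation":[0,0,0]},
    {"linear":[0,-0.2,0],"rotation":[0,0,0]},
    {"linear":[0,-0.32,0],"rotation":[0,0,0]},
    {"linear":[0,-0.44,0],"rotation":[0,0,0]},
    {"linear":[0,-0.54,0],"rotation":[0,0,0]},
    {"linear":[0,-0.6,0],"rotation":[0,0,0]},
    {"linear":[0,-0.6,0],"rotation":[0,0,0]}
  ]
}}

```text
time_s: 8.65
position: [547.2, 39.8, 379.7]
tool_rot: [[-0.996, 0.004, -0.087], [0.087, -0.0, -0.996], [-0.004, -1.0, -0.0]]
contact_force: [-0.6, 0.4, -1.5]
grip_width: 0.496
```

```bash
cat >> mv.py <<'E'
ca,sa=np.cos(CA),np.sin(CA);RL=np.array([[ca,-sa,0],[sa,ca,0],[0,0,1]])
AX=RL@ex;G=P(p0,GR)
E
python3 - <<'E'
from mv import *
# jaw z dir: local 'ez' (-> zangle ~0) sense
for zz in (ez,ey,ez-ey,ez+ey):
    move(G+155*AX+90*AX,-AX,RL@zz)
print(G+245*AX,G+155*AX,AX)
E
```

```text
t 8.65 mm [ 109.9   33.2 -150.7] lin [ 0.44   0.133 -0.603] rot [ 0.2036 -0.7664  0.2036] deg [ 23.3 -87.8  23.3] joints [-0.04  0.41  1.57  0.    1.16  1.62] F [-0.6  0.4 -1.5]
t 8.65 mm [ 109.9   33.2 -150.7] lin [ 0.44   0.133 -0.603] rot [-0.4034  1.5178  0.    ] deg [-46.2 173.9   0. ] joints [-0.04  0.41  1.57  0.    1.16  1.62] F [-0.6  0.4 -1.5]
t 8.65 mm [ 109.9   33.2 -150.7] lin [ 0.44   0.133 -0.603] rot [ 0.102  -0.384   0.2462] deg [ 11.7 -44.   28.2] joints [-0.04  0.41  1.57  0.    1.16  1.62] F [-0.6  0.4 -1.5]
t 8.65 mm [ 109.9   33.2 -150.7] lin [ 0.44   0.133 -0.603] rot [ 0.3045 -1.1458  0.1261] deg [  34.9 -131.3   14.4] joints [-0.04  0.41  1.57  0.    1.16  1.62] F [-0.6  0.4 -1.5]
[450.93637643 199.42940317 346.176223  ] [495.76796086 195.53979684 268.233937  ] [-0.49812872  0.04321785  0.8660254 ]
```

Request:
{"method": "apply_moves", "body": {
  "rows": [
    {"linear":[0.03,0,-0.05],"rotation":[0.015,-0.055,0.015]},
    {"linear":[0.07,0.02,-0.1],"rotation":[0.03,-0.115,0.03]},
    {"linear":[0.12,0.03,-0.17],"rotation":[0.048,-0.18,0.048]},
    {"linear":[0.17,0.05,-0.24],"rotation":[0.065,-0.245,0.065]},
    {"linear":[0.22,0.065,-0.31],"rotation":[0.083,-0.31,0.083]},
    {"linear":[0.27,0.08,-0.37],"rotation":[0.1,-0.375,0.1]},
    {"linear":[0.32,0.1,-0.44],"rotation":[0.117,-0.44,0.117]},
    {"linear":[0.37,0.11,-0.5],"rotation":[0.134,-0.505,0.134]},
    {"linear":[0.41,0.12,-0.56],"rotation":[0.15,-0.57,0.15]},
    {"linear":[0.43,0.13,-0.6],"rotation":[0.165,-0.62,0.165]}
  ],
  "gripper": 1
}}

```text
time_s: 9.65
position: [451.7, 199.4, 344.0]
tool_rot: [[-0.367, 0.411, 0.835], [-0.928, -0.1, -0.358], [-0.064, -0.906, 0.418]]
contact_force: [0.2, -1.2, 0.9]
grip_width: 0.998
```

```bash
python3 - <<'E'
from mv import *
move(G+155*AX+80*AX,-AX,RL@ez)
E
```

```text
t 9.65 mm [-0.8  7.7  1. ] lin [-0.003  0.031  0.004] rot [ 0.0406 -0.1431  0.0386] deg [  4.6 -16.4   4.4] joints [ 0.37  0.35  1.88 -0.45  0.6   1.09] F [ 0.2 -1.2  0.9]
```

Request:
{"method": "apply_moves", "body": {
  "rows": [
    {"linear":[-0.003,0.01,0.004],"rotation":[0.014,-0.05,0.013]},
    {"linear":[-0.003,0.02,0.004],"rotation":[0.028,-0.1,0.027]},
    {"linear":[-0.003,0.031,0.004],"rotation":[0.041,-0.143,0.039]},
    {"linear":[-0.003,0.031,0.004],"rotation":[0.041,-0.143,0.039]},
    {"linear":[-0.003,0.031,0.004],"rotation":[0.041,-0.143,0.039]}
  ]
}}

```text
time_s: 10.15
position: [456.9, 197.9, 337.8]
tool_rot: [[-0.095, 0.497, 0.862], [-0.995, -0.045, -0.084], [-0.003, -0.866, 0.5]]
contact_force: [0.3, 0.1, 0.3]
grip_width: 1.003
```

```bash
python3 - <<'E'
from mv import *
move(G+155*AX,-AX,RL@ez)
im=cams.capture("side")[:,:,::-1]
a=crop(im,205,170,130,130,4.6);cv2.imwrite("pics/c5.png",a)
E
```

```text
t 10.15 mm [-1.1 79.7 -1.1] lin [-0.004  0.319 -0.004] rot [ 0.0003 -0.0045  0.001 ] deg [ 0.  -0.5  0.1] joints [ 0.36  0.35  1.92 -0.53  0.44  0.89] F [0.3 0.1 0.3]
```

View pics/c5.png

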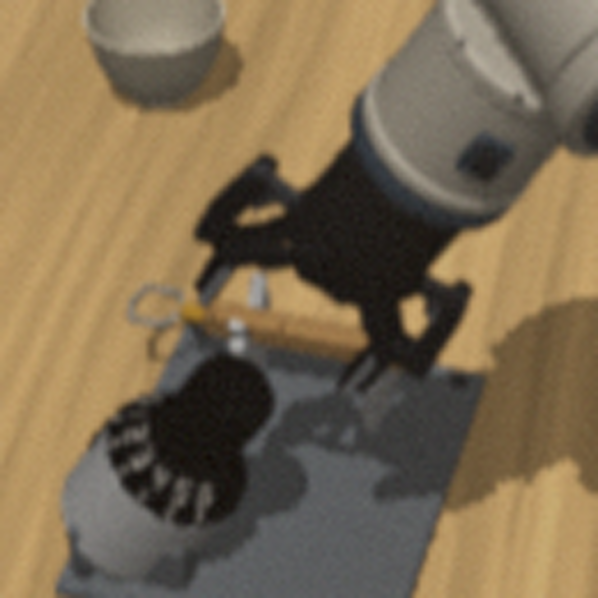

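The tool lies in the forks (handle at about (300,330)) and the open gripper is lined up with the sleeve's grip. I'll move down along the axis.

Request:
{"method": "apply_moves", "body": {
  "rows": [
    {"linear":[-0.004,0.03,-0.004],"rotation":[0,-0.004,0]},
    {"linear":[-0.004,0.08,-0.004],"rotation":[0,-0.004,0]},
    {"linear":[-0.004,0.14,-0.004],"rotation":[0,-0.004,0]},
    {"linear":[-0.004,0.2,-0.004],"rotation":[0,-0.004,0]},
    {"linear":[-0.004,0.26,-0.004],"rotation":[0,-0.004,0]},
    {"linear":[-0.004,0.31,-0.004],"rotation":[0,-0.004,0]},
    {"linear":[-0.004,0.33,-0.004],"rotation":[0,-0.004,0]},
    {"linear":[-0.004,0.33,-0.004],"rotation":[0,-0.004,0]},
    {"linear":[-0.004,0.33,-0.004],"rotation":[0,-0.004,0]}
  ]
}}

```text
time_s: 11.1
position: [497.5, 195.5, 266.2]
tool_rot: [[-0.086, 0.499, 0.863], [-0.996, -0.044, -0.073], [0.002, -0.866, 0.501]]
contact_force: [-0.5, -0.1, 0.6]
grip_width: 0.999
```

Request:
{"method": "apply_moves", "body": {
  "rows": [
    {"linear":[0,0,0],"rotation":[0,0,0]},
    {"linear":[0,0,0],"rotation":[0,0,0]},
    {"linear":[0,0,0],"rotation":[0,0,0]},
    {"linear":[0,0,0],"rotation":[0,0,0]},
    {"linear":[0,0,0],"rotation":[0,0,0]},
    {"linear":[0,0,0],"rotation":[0,0,0]}
  ],
  "gripper": 0,
  "force": 40
}}

```text
time_s: 11.7
position: [496.8, 195.6, 266.5]
tool_rot: [[-0.085, 0.499, 0.863], [-0.996, -0.044, -0.073], [0.001, -0.866, 0.501]]
contact_force: [-10.4, 2.5, 7.3]
grip_width: 0.571
```

```bash
python3 - <<'E'
from mv import *
move(G+155*AX,-AX,RL@ez)
s=readout.read_state();print(s["tool_rot"].T@s["contact_force"],s["moment"],s["grip_width"]*85)
E
```

```text
t 11.7 mm [ 0.2 -2.   0. ] lin [ 0.001 -0.008  0.   ] rot [-0.0004  0.0008  0.0004] deg [-0.   0.1  0. ] joints [ 0.32  0.52  1.91 -0.74  0.3   1.08] F [-10.4   2.5   7.3]
[ -1.62357667 -11.58774715  -5.47621228] [0.32559791 0.70424799 0.01971633] 48.56814103098723
```

Request:
{"method": "apply_moves", "body": {
  "rows": [
    {"linear":[0,0,0],"rotation":[0,0.02,0]},
    {"linear":[0,0,0],"rotation":[0,0.06,0]},
    {"linear":[0,0,0],"rotation":[0,0.11,0]},
    {"linear":[0,0,0],"rotation":[0,0.16,0]},
    {"linear":[0,0,0],"rotation":[0,0.21,0]},
    {"linear":[0,0,0],"rotation":[0,0.26,0]},
    {"linear":[0,0,0],"rotation":[0,0.31,0]},
    {"linear":[0,0,0],"rotation":[0,0.35,0]},
    {"linear":[0,0,0],"rotation":[0,0.38,0]},
    {"linear":[0,0,0],"rotation":[0,0.4,0]}
  ]
}}

```text
time_s: 12.7
position: [497.3, 195.3, 266.9]
tool_rot: [[-0.68, 0.499, 0.537], [-0.64, -0.045, -0.767], [-0.359, -0.865, 0.35]]
contact_force: [-4.9, -4.6, 9.9]
grip_width: 0.575
```

Request:
{"method": "apply_moves", "body": {
  "rows": [
    {"linear":[0,0,0],"rotation":[0,0.03,0]},
    {"linear":[0,0,0],"rotation":[0,0.07,0]},
    {"linear":[0,0,0],"rotation":[0,0.12,0]},
    {"linear":[0,0,0],"rotation":[0,0.17,0]},
    {"linear":[0,0,0],"rotation":[0,0.21,0]},
    {"linear":[0,0,0],"rotation":[0,0.24,0]},
    {"linear":[0,0,0],"rotation":[0,0.255,0]},
    {"linear":[0,0,0],"rotation":[0,0.255,0]},
    {"linear":[0,0,0],"rotation":[0,0.255,0]}
  ]
}}

```text
time_s: 13.6
position: [497.5, 194.9, 267.0]
tool_rot: [[-0.855, 0.499, 0.138], [-0.185, -0.046, -0.982], [-0.484, -0.865, 0.132]]
contact_force: [-1.8, -9.0, 10.8]
grip_width: 0.579
```

```bash
python3 - <<'E'
from mv import *
move(G+155*AX,-AX,RL@ez)
s=readout.read_state();print(s["tool_rot"].T@s["contact_force"],s["tool_rot"].T@s["moment"])
im=cams.capture("side")[:,:,::-1]
a=crop(im,205,210,100,90,6);cv2.imwrite("pics/c6.png",a)
E
```

```text
t 13.6 mm [ 0.8 -1.9 -0.7] lin [ 0.003 -0.008 -0.003] rot [-1.500e-03 -6.546e-01  4.000e-04] deg [ -0.2 -75.    0.1] joints [ 0.32  0.52  1.91 -0.74  0.3   2.39] F [-1.8 -9.  10.8]
[-1.96833633 -9.81714225  9.97344898] [ 2.19632518  0.29574856 -0.02373853]
```

View pics/c6.png

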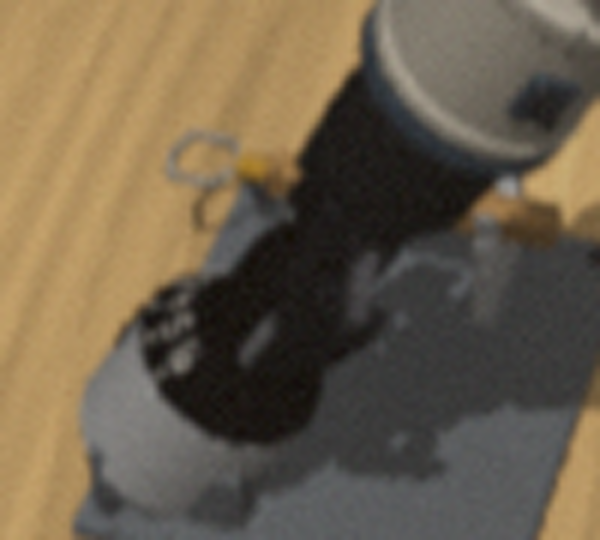

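The sleeve turned with the grip: the last numeral "6" is now at (180,360) and the 4/5 group is near the index line. I'll release, retreat and verify.

Request:
{"method": "apply_moves", "body": {
  "rows": [
    {"linear":[0,0,0],"rotation":[0,0,0]},
    {"linear":[0,0,0],"rotation":[0,0,0]},
    {"linear":[0,0,0],"rotation":[0,0,0]},
    {"linear":[0,0,0],"rotation":[0,0,0]},
    {"linear":[0,0,0],"rotation":[0,0,0]},
    {"linear":[0,0,0],"rotation":[0,0,0]}
  ],
  "gripper": 1
}}

```text
time_s: 14.25
position: [497.5, 195.6, 266.2]
tool_rot: [[-0.855, 0.499, 0.14], [-0.186, -0.044, -0.982], [-0.484, -0.866, 0.131]]
contact_force: [0.3, 0.8, -0.1]
grip_width: 1.002
```

Request:
{"method": "apply_moves", "body": {
  "rows": [
    {"linear":[0,-0.04,0],"rotation":[0,0,0]},
    {"linear":[0,-0.12,0],"rotation":[0,0,0]},
    {"linear":[0,-0.22,0],"rotation":[0,0,0]},
    {"linear":[0,-0.34,0],"rotation":[0,0,0]},
    {"linear":[0,-0.46,0],"rotation":[0,0,0]},
    {"linear":[0,-0.55,0],"rotation":[0,0,0]},
    {"linear":[0,-0.6,0],"rotation":[0,0,0]},
    {"linear":[0,-0.6,0],"rotation":[0,0,0]}
  ]
}}

```text
time_s: 15.05
position: [422.4, 202.3, 397.1]
tool_rot: [[-0.854, 0.501, 0.14], [-0.186, -0.043, -0.982], [-0.485, -0.864, 0.13]]
contact_force: [0.3, -0.5, -1.0]
grip_width: 0.999
```

```bash
python3 - <<'E'
from mv import *
move((400,-100,450),-AX,RL@ez)
move((350,-330,450),D,ZC)
E
```

```text
t 15.05 mm [ 49.7 -43.8 300.5] lin [ 0.199 -0.175  1.202] rot [-0.0013 -0.6543 -0.0011] deg [ -0.1 -75.   -0.1] joints [ 0.4   0.22  1.9  -0.44  0.59  2.11] F [ 0.3 -0.5 -1. ]
t 15.05 mm [135.2 -58.9 519.3] lin [ 0.541 -0.236  2.077] rot [-0.0345  0.1281 -0.2618] deg [ -3.9  14.7 -30. ] joints [ 0.4   0.22  1.9  -0.44  0.59  2.11] F [ 0.3 -0.5 -1. ]
```

Request:
{"method": "apply_moves", "body": {
  "rows": [
    {"linear":[0.03,-0.01,0.07],"rotation":[0,0,0]},
    {"linear":[0.07,-0.03,0.2],"rotation":[0,0,0]},
    {"linear":[0.12,-0.06,0.36],"rotation":[0,0,0]},
    {"linear":[0.15,-0.09,0.52],"rotation":[0,0,0]},
    {"linear":[0.18,-0.12,0.68],"rotation":[0,0,0]},
    {"linear":[0.2,-0.14,0.82],"rotation":[0,0,0]},
    {"linear":[0.2,-0.15,0.93],"rotation":[0,0,0]},
    {"linear":[0.2,-0.15,1.0],"rotation":[0,0,0]},
    {"linear":[0.2,-0.15,1.0],"rotation":[0,0,0]}
  ]
}}

```text
time_s: 15.95
position: [396.8, -53.2, 436.5]
tool_rot: [[-0.856, 0.498, 0.136], [-0.183, -0.047, -0.982], [-0.483, -0.866, 0.131]]
contact_force: [-0.1, 0.1, -0.2]
grip_width: 1.001
```

Request:
{"method": "apply_moves", "body": {
  "rows": [
    {"linear":[0.05,0,0.07],"rotation":[0,0,0]},
    {"linear":[0.12,-0.02,0.2],"rotation":[0,0,0]},
    {"linear":[0.2,-0.03,0.36],"rotation":[0,0,0]},
    {"linear":[0.27,-0.05,0.52],"rotation":[0,0,0]},
    {"linear":[0.32,-0.06,0.68],"rotation":[0,0,0]},
    {"linear":[0.35,-0.08,0.82],"rotation":[0,0,0]},
    {"linear":[0.35,-0.08,0.93],"rotation":[0,0,0]},
    {"linear":[0.35,-0.08,1.0],"rotation":[0,0,0]},
    {"linear":[0.35,-0.08,1.0],"rotation":[0,0,0]}
  ]
}}

```text
time_s: 16.85
position: [346.6, -313.6, 443.7]
tool_rot: [[-0.857, 0.498, 0.137], [-0.184, -0.045, -0.982], [-0.482, -0.866, 0.13]]
contact_force: [-0.6, 0.4, 0.3]
grip_width: 0.996
```

```bash
python3 - <<'E'
from mv import *
s=readout.read_state();print(s["time_s"],s["position"],np.abs(s["qd"]).max())
o=np.zeros((600,800,3),np.uint8)
for n,u0,v0,x0 in(("top",175,140,0),("side",212,212,400)):
    im=cams.capture(n)[:,:,::-1].copy();cv2.imwrite(f"pics/{n}2.png",im)
    a=crop(im,u0,v0,100,100,4);b=a.copy()
    q=lambda l:((proj(n,[P(p0,k) for k in l])-[u0,v0])*4+2).astype(int)
    y=-80
    cv2.polylines(a,[q([(x,y+yy,68) for x,yy in((75,9),(75,-9),(-75,-9),(-75,9))])],True,(0,0,255),1)
    k=((proj(n,ring(-44,40,[(i-4)*.436 for i in range(2,7)]))-[u0,v0])*4+2).astype(int)
    for m in k: cv2.circle(a,tuple(map(int,m)),2,(0,0,255),-1)
    o[:400,x0:x0+400]=a
    c=crop(im,*((178,142) if n=="top" else (220,240)),50,25,8);o[400:600,x0:x0+400]=c
cv2.imwrite("pics/c7.png",o)
E
```

```text
16.85 [ 346.61188779 -313.57713971  443.71808828] 0.06193927975545149
```

View pics/c7.png

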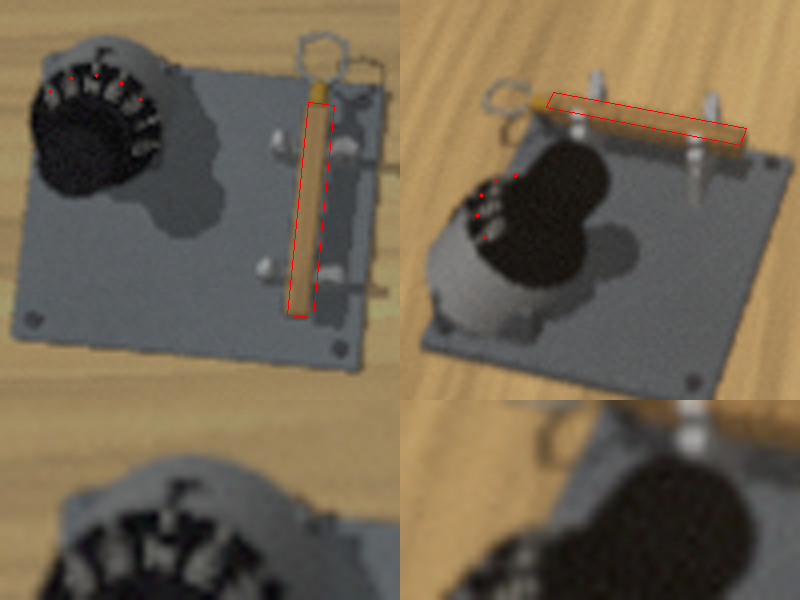

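The top overlay matches the handle to about 1 mm, centred in the forks with the loop on the far side. I'll take one closer look at the numerals, before and after.

```bash
python3 - <<'E'
from mv import *
o=np.zeros((600,800,3),np.uint8)
for r,i in enumerate((0,2)):
    for n,u,v,x0 in(("top",180,148,0),("side",222,250,400)):
        im=cv2.imread(f"pics/{n}{i}.png");a=crop(im,u,v,40,30,10)
        a=cv2.convertScaleAbs(a,alpha=2.2,beta=-40)
        k=((proj(n,ring(-42,39,[(j-(1,4)[r])*.436 for j in range(7)]))-[u,v])*10+5).astype(int)
        k2=((proj(n,ring(-55,47,[(j-(1,4)[r])*.436 for j in range(7)]))-[u,v])*10+5).astype(int)
        for j,m in enumerate(k2): cv2.putText(a,str(j),tuple(map(int,m)),0,.5,(0,0,255),1)
        o[r*300:r*300+300,x0:x0+400]=a
cv2.imwrite("pics/c8.png",o)
E
```

```text
(no output)
```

View pics/c8.png

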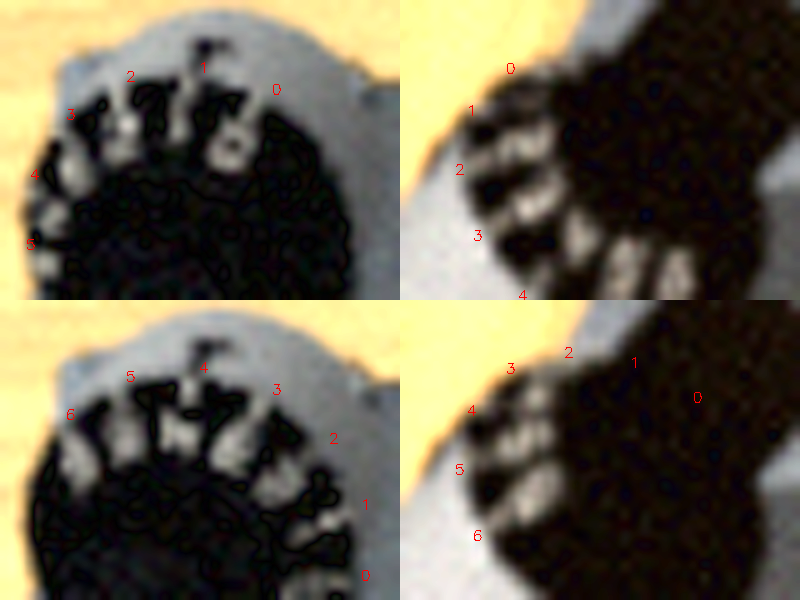

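The bottom row shows 4 at the index line, with 5 and 6 to its left, in the same detent phase as the start picture. The job is ready to hand in.

```bash
python3 -c "
from workcell import ticket,readout
s=readout.read_state();print(s['time_s'],s['contact_force'])
print(ticket.close_job())"
```

```text
16.95 [-0.13034417 -0.68833502  0.04816845]
the job is handed in; nothing more can be done
None
```

The job is handed in at about 17 s of robot time. The sleeve is at 4 and the trimming tool lies in both forks.

- **Tool:** I gripped it at mid-handle and lowered it into the slots until it touched down at about 10 N, then released it. The last top and side pictures show the handle within about 1 mm of the centred position, seated at slot-floor height, with the wire loop on the far side.
- **Sleeve:** It started at 1, and I turned it 75° clockwise and released it. The last picture shows 4 at the index line, with 5 and 6 beyond it, sitting in the click just as 1 did at the start.
- **Arm and bystanders:** The arm is parked well clear, with only sensor noise on the force reading. I did not re-measure the bowls, mould or brush, but the arm never came near them.

No check failed or disagreed. The sleeve angle and tool position come only from the pictures, because no sensor reads them directly.

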